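# Pull-test a batch's spring and put the batch into its stock case

### The arm

A 6-joint arm with a two-finger parallel gripper is mounted at the origin on the work surface. World frame = base frame: x ahead of the robot, y to its left, z up, the work surface at z = 0. Lengths are in m, angles in rad, forces in N, time in s.
With the tool pointing down it reaches from about 0.325 to 0.9 m from the base axis. Payload 6.1 kg.
Tool frame: the origin (TCP) lies midway between the tips of the shut fingers; the grasp point (between the pads) lies 19 mm behind it; z points along the fingers, y is the line along which they close (so a half turn about z gives the same grasp; the last joint's range is limited). The gripper opens to 85 mm and grips with 20 to 120 N. Pads are 22 mm wide; open, the fingers measure 114 mm over their backs; the gripper's body (76 mm by 85 mm) begins 54 mm behind the grasp point. The pads swing forward as they close: fully open they stand 13 mm farther back than shut.
Start: joints at [-1.252, 0.22, 1.526, -0, 1.395, -0.126], TCP at [0.269, -0.564, 0.231] pointing down, gripper open.
Joint ranges: [-2.98, 2.98], [-0.91, 2.08], [0.09, 2.57], [-1.24, 4.39], [0.2, 2.65], [-2.68, 2.68]. Speed limits (rad/s): [2.57, 2.57, 3.01, 3.14, 3.14, 3.14].

### API

Orientations are given as [roll, pitch, yaw] about the fixed x, y, z axes, in that order (R = Rz(yaw) Ry(pitch) Rx(roll)).
In Python, from plant import movep, move_l, set_joints, gripper_to, hold, inverse_kinematics, observe, get_image, get_calibration, Unreachable, job_done gives the robot as it stands. Calls block until the motion is done:
- movep(position, orientation): joint-space move of the TCP to a pose.
- move_l(position, feed=0.15, rotation=None, max_force=None): straight line of the TCP; rotation=None keeps the orientation; feed is the mean speed in m/s. With max_force (N) it stops when the force on the tool has changed by that much, and returns True; else False.
- set_joints(angles): joint-space move.
- gripper_to(opening, f_grip=None): finger opening in m; f_grip is the grip in N (None keeps the last); returns when the fingers have stopped.
- hold(seconds).
- inverse_kinematics(position, orientation): joint angles nearest the present ones, or None.
- observe(): the state.
- get_image(name): name is "scene" or "top" or "wrist"; returns (picture, depth): 480x640x3 uint8, red, green, blue; 480x640 float32, m along the optical axis (not along the pixel's ray), 0 where there is no reading.
- get_calibration(name): a dict with "intrinsics" (3x3 intrinsics, pixels), "world_from_camera" (4x4, takes a point from camera to world coordinates). Camera axes: x right, y down, z forward; pixel columns grow to the right and rows downward; lengths in m; the calibration is good to about 2 mm. A picture is of the moment at which its call begins: read the wrist's pose just before it. get_calibration takes no time and is no camera call; for the wrist camera it gives the pose at the moment of the call.
A pose or a line that the arm cannot do raises Unreachable and nothing moves.
- job_done(): hands the job in; it is judged then, once.
The state is a dict: "time_s": time; "q": joint angles; "joint_velocities": joint speeds; "joint_torque": joint torques, N m; "eef_pos": TCP position; "tcp_rot": TCP orientation; "ft_force": force on the tool from outside, world axes, zero at the start; "torque": the same for the moment, N m; "opening": finger opening in m; "grasp_force": force on a finger pad.
Only numpy, scipy, OpenCV 4.12 (cv2) and the standard library are available. Lean on these libraries where they do the work, as an engineer would, in place of code of your own. Each camera call takes 0.05 s, during which the arm holds its last target. There are 200 camera calls.

### The job

Test the sample spring in the pull gauge: draw the black handle out until the pointer stands at the nearer marker clip and hold it still there for two seconds, draw on to the farther clip (never well past it) and hold two seconds again, then ease it fully home without letting it snap back. The batch has then passed: with the flat blade tool lever up the lip of the grey stock case's cover and open it, put every spring cartridge on the bench inside the case, and shut the cover fully. Finish with the blade lying back on its cork pad, and leave the carton and the tin alone.

Things in the scene. Friction and masses are not known exactly. Their poses are not given: they have to be found in the camera images.
- gauge: Pull gauge fixed to the bench: aluminium base plate 330 x 150 x 12 mm, grey housing 140 x 70 mm, 67 mm high, on its rear half, white scale rail along one long side. Origin under the plate's centre; the slide is drawn out along the gauge's -x, z up. The housing's front face is at x = +20 mm, its centre line at y = -20 mm.
- draw (a joint): How far the sprung draw slide is pulled out, m: 0 home, 0.13 fully out. The spring pulls it home with about 3 N at home and 12 N at 0.1 m.
- draw_grip (a point): Grip point of the black upright handle of the draw slide (22 mm along the pull, 32 mm across, its top 118 mm above the bench, its foot at 30 mm). The point is on its vertical mid-line 100 mm above the bench; when home the handle's rear face is 39 mm in front of the housing.
- pointer (a point): Tip of the thin red pointer that moves with the handle over the scale rail, 25 mm above the bench; 78 mm to the gauge's +y side of the handle's mid-line.
- clip1_mark (a point): Mark of the nearer marker clip (dark steel, straddles the scale rail, fixed): 30 to 55 mm of pull from home. The pointer stands at the mark when it has the same x in the gauge's frame.
- clip2_mark (a point): Mark of the farther marker clip, alike: 75 to 105 mm of pull from home.
- case: Grey steel stock case fixed to the bench, outside 160 (x) x 280 (y) mm, rim 62 mm high, walls 6 mm, inner floor 15 mm above the bench. Origin under its centre; -x is the front with the lip, the cover's hinge is along the rear (+x) edge. A steel ledge 100 mm wide sticks 14 mm out of the front wall under the lip, its top at 48 mm: the slot between ledge and lip is 14 mm high.
- cover (a joint): Angle of the case's cover, rad: 0 shut, 1.9 wide open. A stiff hinge holds it where it is left.
- cover_hinge (a point): Middle of the hinge line, 62 mm above the bench (the underside of the cover). The cover is a plate 160 x 280 x 5 mm.
- lip (a point): Middle of the front edge, underside, of the cover's lip: a steel tab 80 mm wide and 5 mm thick that sticks 20 mm out beyond the cover's and the case's front; 180 mm from the hinge; 62 mm above the bench when shut.
- pad: Brown cork pad for the blade tool, fixed, 260 (x) x 120 (y) x 3 mm. Origin under its centre.
- blade: Flat blade tool 175 mm long: black handle 22 wide (y) x 24 mm high (z), from x = -70 to +25 mm; steel blade 24 mm wide, 3 mm thick at mid height, from the handle to x = +105 mm. Origin on its mid-line at mid height of the handle, near its centre of mass: grip it here. +x points to the blade's tip.
- blade_tip (a point): Middle of the blade's front edge, 105 mm from the tool's origin.
- carton: Bystander: cardboard carton 70 x 100 x 55 mm. Leave alone.
- tin: Bystander: closed tin, 64 mm diameter, 55 mm high. Leave alone.
- cart1: Square-bodied spring cartridge, aluminium with dark end bands: 66 x 30 x 30 mm, with a 16 mm round stud 9 mm long at each end (84 mm overall along x). Origin at its centre, 15 mm above what it lies on. May be absent.
- cart2: Square-bodied spring cartridge, aluminium with dark end bands: 66 x 30 x 30 mm, with a 16 mm round stud 9 mm long at each end (84 mm overall along x). Origin at its centre, 15 mm above what it lies on. May be absent.
- cart3: Square-bodied spring cartridge, aluminium with dark end bands: 66 x 30 x 30 mm, with a 16 mm round stud 9 mm long at each end (84 mm overall along x). Origin at its centre, 15 mm above what it lies on. May be absent.
- cart4: Square-bodied spring cartridge, aluminium with dark end bands: 66 x 30 x 30 mm, with a 16 mm round stud 9 mm long at each end (84 mm overall along x). Origin at its centre, 15 mm above what it lies on. May be absent.
Not all that is in view belongs to the job. Leave any turquoise or white look-alike of the blade alone.

How it is judged:
By the outcome, as a careful person would: the job done as asked, in the order asked, and still so for the second after the job is handed in, with the robot touching nothing.
Of cart1, cart2, cart3, cart4 only 2 to 4 are there at a start; the rules pass over those that are not, and their reading is None.
At some moment in a run one of cart1, cart2, cart3, cart4, blade may be knocked a few centimetres aside while the robot is not near it.
It also fails if it takes over 210 s, if anything falls off the work surface, if the arm or the gripper's body presses on something with over 40 N, if the wrist force passes 120 N, or if a joint passes its speed limit or range.

## Working session

There is one attempt and no reset: what is moved stays moved. The work goes in short steps, each a Python script; the robot and the scene stay as the last script left them, time stands still between calls to the robot, and variables do not carry over. Pictures are saved under pics/ and viewed, at most 14 in all, crops included, and the job is handed in when it is done.

```bash
ls; mkdir -p pics
python3 - <<'E'
from plant import *
import cv2,numpy as np
for n in("top","scene"):
    p,d=get_image(n); cv2.imwrite(f"pics/{n}0.png",p[:,:,::-1]); np.save(f"{n}0.npy",d)
    c=get_calibration(n); print(n,np.round(c["intrinsics"],1).tolist(),np.round(c["world_from_camera"],3).tolist())
print(observe())
E
```

```text
pics
top [[597.0, 0.0, 313.4], [0.0, 597.0, 236.8], [0.0, 0.0, 1.0]] [[0.006, -0.997, 0.079, 0.433], [-1.0, -0.004, 0.027, -0.005], [-0.027, -0.08, -0.996, 1.352], [0.0, 0.0, 0.0, 1.0]]
scene [[497.5, 0.0, 320.7], [0.0, 497.5, 243.9], [0.0, 0.0, 1.0]] [[-0.092, 0.524, -0.847, 1.55], [0.996, 0.049, -0.078, 0.119], [0.001, -0.85, -0.527, 0.742], [0.0, 0.0, 0.0, 1.0]]
{'time_s': 0.1, 'q': array([-1.25209021e+00,  2.21165082e-01,  1.52753400e+00,  2.90110209e-05,
        1.39470068e+00, -1.26096890e-01]), 'joint_velocities': array([ 0.00048399, -0.00243144, -0.00444187, -0.00019711,  0.00122534,
       -0.0015527 ]), 'joint_torque': array([-1.31666316e-04, -4.98239923e+01, -3.90549088e+01, -3.10454998e-04,
        5.71035096e-03,  1.03425765e-05]), 'eef_pos': array([ 0.26875459, -0.56364361,  0.23027786]), 'tcp_rot': array([-3.13980349e+00, -2.55593446e-04,  4.44797667e-01]), 'ft_force': array([-0.03783084,  0.76126532, -0.77449265]), 'torque': array([ 0.02053036,  0.01048516, -0.05202745]), 'grasp_force': 0.0, 'opening': 0.08522369394436917}
```

View pics/top0.png

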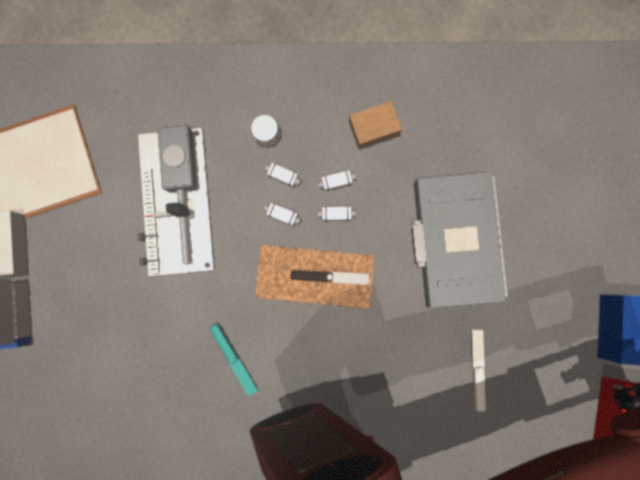

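View pics/scene0.png

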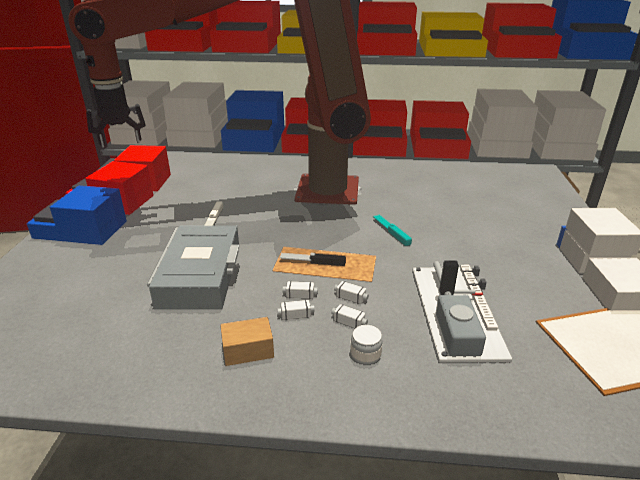

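The top view shows the gauge at (175,200) with its handle at (178,210) and clips at (142,237) and (142,261). The four cartridges are at (283,175), (338,180), (283,214) and (337,213). The case is at (462,240) with its lip at (418,243), the tin at (265,128) and the carton at (375,124).

Blade candidates: black-handled on the cork pad (330,277), turquoise (233,358) and white (478,370). By the description I choose the one on the cork. Next I measure.

```bash
cat > h.py <<'E'
from plant import *
import cv2,numpy as np
def cloud(n,d,c=None):
    c=c or get_calibration(n);K=c["intrinsics"];T=np.array(c["world_from_camera"])
    v,u=np.mgrid[0:480,0:640]
    P=np.stack([(u-K[0,2])/K[0,0]*d,(v-K[1,2])/K[1,1]*d,d],-1)
    return P@T[:3,:3].T+T[:3,3]
def ray(c,u,v,z):
    K=c["intrinsics"];T=np.array(c["world_from_camera"])
    r=T[:3,:3]@[(u-K[0,2])/K[0,0],(v-K[1,2])/K[1,1],1];o=T[:3,3]
    return o+r*(z-o[2])/r[2]
def proj(c,p):
    K=np.array(c["intrinsics"]);T=np.linalg.inv(c["world_from_camera"]);q=K@(T[:3,:3]@p+T[:3,3]);return q[:2]/q[2]
def rects(P,img,zlo,zhi,extra=None,amin=60,z=None,c=None):
    m=((P[...,2]>zlo)&(P[...,2]<zhi))
    if extra is not None:m&=extra
    m=m.astype(np.uint8);out=[]
    for k in cv2.findContours(m,cv2.RETR_EXTERNAL,cv2.CHAIN_APPROX_NONE)[0]:
        if cv2.contourArea(k)<amin:continue
        mm=np.zeros_like(m);cv2.drawContours(mm,[k],-1,1,-1);mm&=m
        Q=P[mm>0]
        (cx,cy),(w,h),a=cv2.minAreaRect(Q[:,:2].astype(np.float32))
        if w<h:w,h,a=h,w,a+90
        (uu,vv)=cv2.minEnclosingCircle(k)[0]
        out.append((round(uu),round(vv),round(cx,4),round(cy,4),round(w,3),round(h,3),round((a+90)%180-90,1),round(float(np.median(Q[:,2])),4)))
    return out
E
python3 - <<'E'
from h import *
img=cv2.imread("pics/top0.png");d=np.load("top0.npy");P=cloud("top",d)
B=P[(P[...,0]>.3)&(P[...,2]<.006)&(np.abs(P[...,1])<.3)];print("bench z",np.median(B[:,2]))
hsv=cv2.cvtColor(img,cv2.COLOR_BGR2HSV);ok=(P[...,0]>.2)&(np.abs(P[...,1])<.6)
print("20-40");[print(r) for r in rects(P,img,.02,.045,ok,40)]
print(">45");[print(r) for r in rects(P,img,.045,.2,ok,40)]
cork=(hsv[...,0]>5)&(hsv[...,0]<22)&(hsv[...,1]>80)
print("cork");[print(r) for r in rects(P,img,-.02,.03,ok&cork,300)]
print("plate");[print(r) for r in rects(P,img,.007,.2,ok&(P[...,1]>.15),300)]
print("blade");[print(r) for r in rects(P,img,.009,.06,ok&(np.hypot(P[...,0]-.34,P[...,1]+.03)<.12),50)]
dk=(hsv[...,2]<60)
print("dark");[print(r) for r in rects(P,img,.009,.2,ok&dk,15)]
big=cv2.resize(img[110:290,125:220],None,fx=6,fy=3.3*1,interpolation=cv2.INTER_CUBIC)
a=cv2.resize(img[190:280,125:225],None,fx=6,fy=6,interpolation=cv2.INTER_CUBIC)
cv2.imwrite("pics/gz.png",a)
E
```

```text
bench z -0.0005975842576937396
20-40
(480, 380, 0.2282, -0.331, 0.056, 0.022, -0.9, 0.0241)
(604, 343, 0.3107, -0.5972, 0.066, 0.005, -3.9, 0.033)
(223, 344, 0.302, 0.2304, 0.093, 0.022, 31.8, 0.0238)
(311, 276, 0.453, 0.0365, 0.094, 0.022, 87.2, 0.0262)
(186, 235, 0.5409, 0.3195, 0.125, 0.024, 1.7, 0.0411)
(336, 213, 0.5935, -0.0194, 0.083, 0.031, -89.7, 0.0289)
(282, 214, 0.5912, 0.1036, 0.084, 0.031, 67.4, 0.029)
(337, 180, 0.6686, -0.0198, 0.084, 0.031, -76.1, 0.0291)
(148, 220, 0.5751, 0.3891, 0.238, 0.075, -1.0, 0.023)
(282, 175, 0.681, 0.1035, 0.084, 0.031, 65.6, 0.0291)
(187, 166, 0.6949, 0.3118, 0.166, 0.058, -19.4, 0.0378)
(266, 131, 0.7623, 0.1367, 0.063, 0.029, -73.1, 0.0363)
(375, 124, 0.7652, -0.0972, 0.119, 0.055, 75.4, 0.0329)
>45
(618, 344, 0.3167, -0.5965, 0.08, 0.007, -0.6, 0.0817)
(177, 208, 0.5988, 0.3238, 0.038, 0.032, -2.9, 0.1126)
(461, 240, 0.5324, -0.2803, 0.281, 0.189, 5.1, 0.0669)
(176, 157, 0.7128, 0.3379, 0.142, 0.072, 6.4, 0.0666)
(265, 128, 0.779, 0.1415, 0.06, 0.059, -22.6, 0.0542)
(375, 122, 0.7929, -0.1039, 0.101, 0.072, -70.9, 0.0545)
cork
(314, 277, 0.4518, 0.0297, 0.261, 0.121, 84.6, 0.0029)
plate
(234, 358, 0.2683, 0.2098, 0.174, 0.025, 31.2, 0.0185)
(174, 202, 0.6207, 0.3534, 0.331, 0.163, 6.2, 0.0157)
blade
(341, 282, 0.4487, -0.0304, 0.12, 0.022, 87.1, 0.0176)
dark
(611, 343, 0.315, -0.5972, 0.075, 0.007, -3.2, 0.0595)
```

View pics/gz.png

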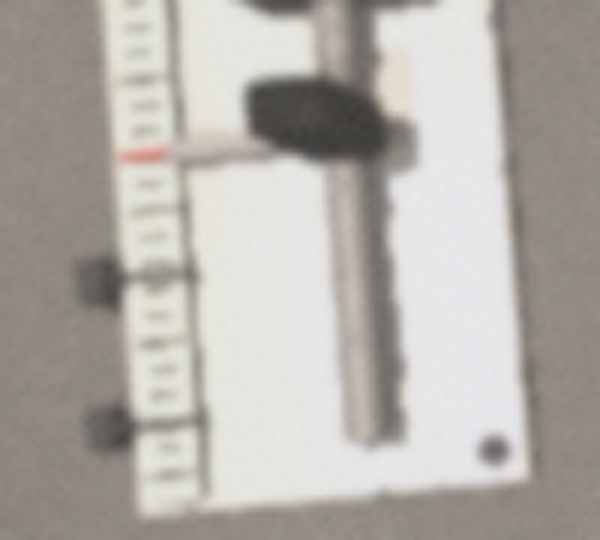

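The gauge crop shows the red pointer at about (149.2,215.8), the clip 1 line at (151.3,235.3) and the clip 2 line at (153,260.8) in top-view pixels. The fitted sizes match the given dimensions (housing 142x72, pad 261x121, carts 84x31). Next is a closer look from the wrist.

Run:
```python
from h import *
from scipy.spatial.transform import Rotation as R
c=get_calibration("top");ex=np.array([np.cos(np.radians(6.3)),np.sin(np.radians(6.3)),0])
p,a,b=[ray(c,*q,.025) for q in((149.2,215.8),(151.3,235.3),(153,260.8))]
print(p,a,b,(p-a)@ex,(p-b)@ex)
o=observe();T=np.array(get_calibration("wrist")["world_from_camera"]);Rt=R.from_euler("xyz",o["tcp_rot"]).as_matrix()
print("cam in tool",Rt.T@(T[:3,3]-o["eef_pos"]),(Rt.T@T[:3,:3]).round(2).tolist(),get_calibration("wrist")["intrinsics"][0][0])
yaw=np.radians(96.3)
for y in(yaw,yaw-np.pi):
    print(inverse_kinematics([.5935,.3247,.3],[np.pi,0,y]))
```

```text
[0.5848375  0.40257999 0.025     ] [0.54075365 0.39656566 0.025     ] [0.4834541  0.39111161 0.025     ] 0.04447760626124501 0.10202961782914721
cam in tool [ 0.08460811 -0.00027472 -0.14265269] [[-0.0, -0.95, -0.32], [1.0, -0.0, -0.0], [0.0, -0.32, 0.95]] 394.1655541397659
[ 3.84162314e-01  3.11316390e-01  1.28986448e+00 -4.44089210e-16
  1.54041178e+00  2.74206571e-01]
None
```

Run:
```python
from h import *
y=np.radians(96.3);ex=np.array([np.cos(y-np.pi/2),np.sin(y-np.pi/2),0])
h=np.array([.5935,.3247,0])
movep(h-ex*.045+[0,0,.19],[np.pi,0,y])
c=get_calibration("wrist");p,d=get_image("wrist");cv2.imwrite("pics/w1.png",p[:,:,::-1]);np.savez("w1.npz",d=d,K=c["intrinsics"],T=c["world_from_camera"])
print(observe()["eef_pos"],observe()["time_s"])
```

```text
[0.5492114  0.31908416 0.19004348] 3.3917
```

View pics/w1.png

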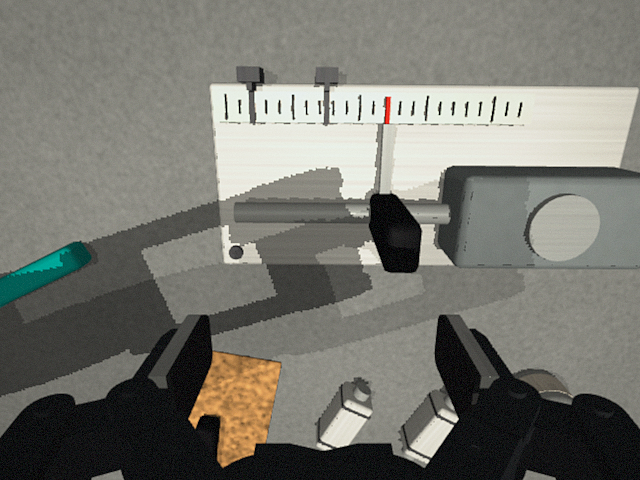

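The wrist view shows the pointer at (388,108), the clip 1 arm at (326,105), the clip 2 arm at (252,105) and the handle top at (404,235).

```bash
cat >> h.py <<'E'
YG=np.radians(96.3);EX=np.array([np.cos(YG-np.pi/2),np.sin(YG-np.pi/2),0])
def marks(p,c,save=None):
    """pointer and clip x along EX (z=25mm), pixels; p RGB"""
    b=p.astype(int);red=((b[...,0]-b[...,1]>80)&(b[...,0]-b[...,2]>80)).astype(np.uint8)
    red[:60]=0;n,l,s,ce=cv2.connectedComponentsWithStats(red)
    i=max(range(1,n),key=lambda k:s[k,4]);pt=ce[i]
    return pt,ray(c,*pt,.025)
def tcpgoal(p,R=None):return p
E
python3 - <<'E'
from h import *
p=cv2.imread("pics/w1.png")[:,:,::-1];f=np.load("w1.npz");c=dict(intrinsics=f["K"],world_from_camera=f["T"]);P=cloud("",f["d"],c)
pt,w=marks(p,c);print(pt,w, P[int(pt[1]),int(pt[0])])
g=p.min(2).astype(int)
# clip arms: dark columns persisting over rail rows 88..122
col=g[90:121].max(0);dk=np.where(col[220:380]<150)[0]+220;print(dk,col[dk])
for u in(252,326):
    r=ray(c,u,105,.025);print(u,r,(w-r)@EX,[P[v,u].round(4).tolist() for v in(95,105,115)])
T=(P[...,2]>.108)&(P[...,2]<.124);T[:,:300]=0;T[:,500:]=0;T[300:]=0
Q=P[T];print(len(Q),cv2.minAreaRect(Q[:,:2].astype(np.float32)),Q.mean(0))
H=(P[...,2]>.06)&(P[...,2]<.075);H[:,:430]=0;H[300:]=0;Q=P[H]
print(cv2.minAreaRect(Q[:,:2].astype(np.float32)))
pl=(P[...,2]>.008)&(P[...,2]<.03);pl[:, :205]=0;pl[290:]=0
e=[ray(c,u,v,.012)[:2] for u,v in((211,85),(222,265))];print(e)
E
```

```text
[387.32786885 109.8442623 ] [0.58893218 0.40251363 0.025     ] [0.58767061 0.40307478 0.03093734]
[250 251 252 253 324 325 326 327 328] [105  96  97  97 144 100 107  99 103]
252 [0.4888     0.39505512 0.025     ] 0.10034593087008888 [[0.4886, 0.402, 0.0257], [0.4886, 0.395, 0.0239], [0.4891, 0.388, 0.0245]]
326 [0.54325103 0.40097824 0.025     ] 0.04557375863082631 [[0.5425, 0.4079, 0.0222], [0.5433, 0.401, 0.0234], [0.544, 0.394, 0.0255]]
1923 ((0.5961456298828125, 0.32738572359085083), (0.022538186982274055, 0.031092924997210503), 6.04783296585083) [0.59487698 0.32878365 0.1165326 ]
((0.7132402658462524, 0.3393435478210449), (0.13640344142913818, 0.06885853409767151), 5.768036365509033)
[array([0.45492805, 0.40576664]), array([0.46700909, 0.25806052])]
```

Run:
```python
from h import *
rot=[np.pi,0,np.radians(96.1)]
h=np.array([.5958,.3270,0])
movep(h+[0,0,.16],rot);move_l(h+[0,0,.081],.1)
gripper_to(.0,70);o=observe();print(o["opening"],o["grasp_force"],o["ft_force"],o["time_s"])
c=get_calibration("wrist");p,d=get_image("wrist");cv2.imwrite("pics/w2.png",p[:,:,::-1]);np.savez("w2.npz",d=d,K=c["intrinsics"],T=c["world_from_camera"])
print(marks(p,c))
```

```text
0.021029335117511923 69.95646715164185 [-3.57372813 -1.21315941  5.29469041] 5.275
(array([324.01102941, 120.80514706]), array([0.58846179, 0.402335  , 0.025     ]))
```

View pics/w2.png

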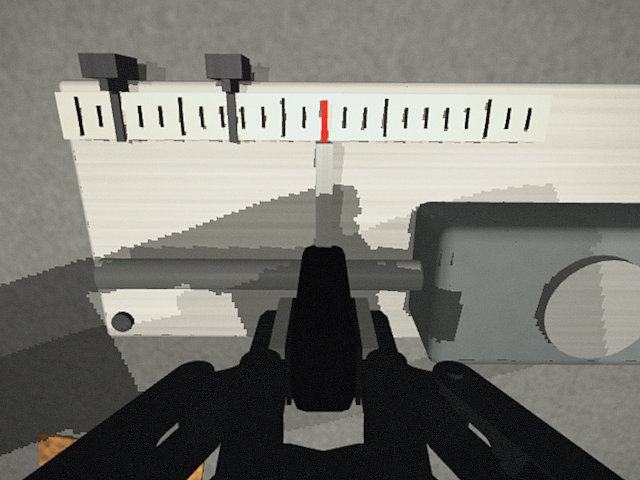

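The wrist view shows the handle gripped, with the pointer at (324,120), the clip 1 arm at (233,118) and the clip 2 arm at (120,118). I pull to just short of clip 1 and check there.

```bash
cat >> h.py <<'E'
def clips(p,c,rows=slice(100,138)):
    g=p.max(2).astype(int);col=np.percentile(g[rows],80,axis=0);dk=(col<135).astype(np.uint8)[None]
    n,l,s,ce=cv2.connectedComponentsWithStats(dk)
    return [(round(ce[i][0],1),int(s[i,2]),ray(c,ce[i][0],118,.025).round(4)) for i in range(1,n) if s[i,2]>3]
def look(name):
    c=get_calibration("wrist");p,d=get_image("wrist");cv2.imwrite(f"pics/{name}.png",p[:,:,::-1]);np.savez(name+".npz",d=d,K=c["intrinsics"],T=c["world_from_camera"]);return p,c
E
python3 - <<'E'
from h import *
p=cv2.imread("pics/w2.png")[:,:,::-1];f=np.load("w2.npz");c=dict(intrinsics=f["K"],world_from_camera=f["T"])
pt,w=marks(p,c)
for k in clips(p,c):print(k,(w-k[2])@EX)
s=observe()["eef_pos"];np.save("home.npy",s);e=np.array([np.cos(np.radians(6.2)),np.sin(np.radians(6.2)),0])
move_l(s-e*.042,.04)
p,c=look("w3");pt,w=marks(p,c);print(pt,w,observe()["eef_pos"],observe()["ft_force"])
for k in clips(p,c):print(k,(w-k[2])@EX)
cv2.imwrite("pics/w3c.png",cv2.resize(p[40:160,200:440,::-1],None,fx=3,fy=3))
E
```

```text
(np.float64(7.5), 16, array([0.436 , 0.3874, 0.025 ])) 0.153179952149962
(np.float64(27.0), 9, array([0.4454, 0.3884, 0.025 ])) 0.14372698485759222
(np.float64(117.5), 6, array([0.4889, 0.3931, 0.025 ])) 0.09997393203316401
(np.float64(232.0), 7, array([0.544 , 0.3989, 0.025 ])) 0.044570224383255516
[323.89361702 121.0141844 ] [0.54721874 0.39811693 0.025     ] [0.55405731 0.32278759 0.08146269] [ 7.0401842   4.12296521 -1.95373344]
(np.float64(8.0), 5, array([0.3953, 0.3834, 0.025 ])) 0.15261624663196696
(np.float64(17.5), 6, array([0.3999, 0.3839, 0.025 ])) 0.14798915908132765
(np.float64(31.5), 4, array([0.4066, 0.3846, 0.025 ])) 0.14125280666201415
(np.float64(203.0), 7, array([0.4889, 0.3933, 0.025 ])) 0.05849513152156079
(np.float64(317.0), 7, array([0.5438, 0.3992, 0.025 ])) 0.0032792426316343142
```

View pics/w3c.png

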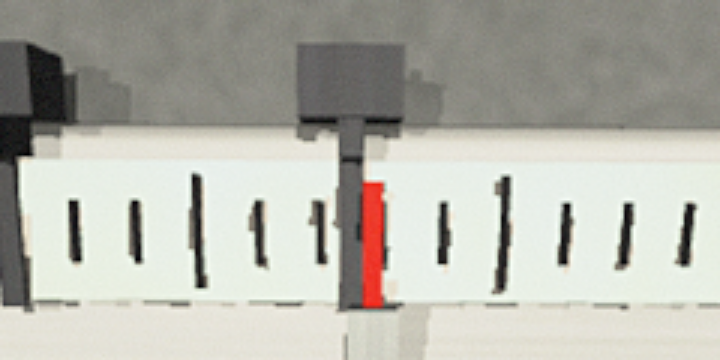

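The crop shows clip 1's arm at crop columns 340-364 and the red pointer at 362-384, so about 3.3 mm remain.

Run:
```python
from h import *
e=np.array([np.cos(np.radians(6.2)),np.sin(np.radians(6.2)),0])
s=observe()["eef_pos"];s[2]=.0812
move_l(s-e*.0033,.015)
hold(1.2);p,c=look("w4");pt,w=marks(p,c);print(pt,w,(w-np.array([.5439,.3991,0]))@e)
hold(1.4);o=observe();print(o["time_s"],o["ft_force"])
cv2.imwrite("pics/w4c.png",cv2.resize(p[40:160,200:440,::-1],None,fx=3,fy=3))
```

```text
[323.59073359 120.35135135] [0.54456631 0.39815018 0.025     ] 0.0005598335193438993
9.575 [ 6.24602603  1.08430459 -1.91667185]
```

View pics/w4c.png

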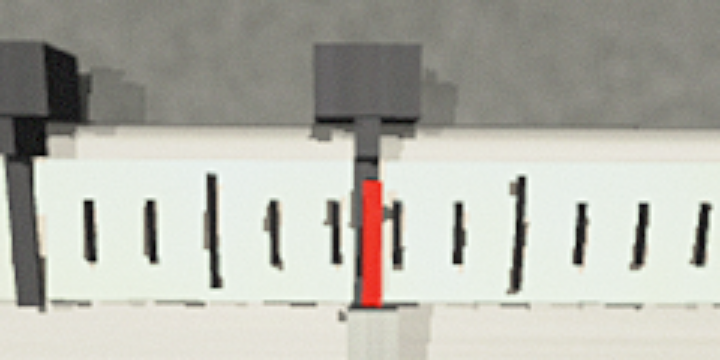

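The pointer is about 0.8 mm short of the clip's centre (372 vs 367 in the crop). I nudge it, hold again, then draw on to clip 2.

Run:
```python
from h import *
e=np.array([np.cos(np.radians(6.2)),np.sin(np.radians(6.2)),0])
s=observe()["eef_pos"];s[2]=.0812;print(s,np.load("home.npy"))
move_l(s-e*.0013,.015)
hold(1.);p,c=look("w5");pt,w=marks(p,c);print(pt,w,(w-np.array([.5439,.3991,0]))@e)
hold(1.6);o=observe();print(o["time_s"],o["eef_pos"])
s=o["eef_pos"];s[2]=.0812
move_l(s-e*.0535,.03);hold(.3)
q,c=look("w6");pt,w=marks(q,c);print(pt,w,(w-np.array([.4889,.3932,0]))@e,observe()["eef_pos"])
for k in clips(q,c):print(k)
cv2.imwrite("pics/w56.png",np.vstack([cv2.resize(i[40:140,200:440,::-1],None,fx=3,fy=3) for i in(p,q)]))
```

```text
[0.551506   0.32255535 0.0812    ] [0.59536119 0.32700405 0.08142643]
[323.5        120.88636364] [0.54402148 0.39784309 0.025     ] -1.4979829239012058e-05
12.475 [0.55096803 0.3225193  0.08144025]
[323.45882353 121.71764706] [0.49260052 0.39231448 0.025     ] 0.003583235819335285 [0.49941733 0.31727691 0.08144251]
(np.float64(315.0), 7, array([0.4883, 0.3936, 0.025 ]))
(np.float64(428.0), 7, array([0.5428, 0.3994, 0.025 ]))
```

View pics/w56.png

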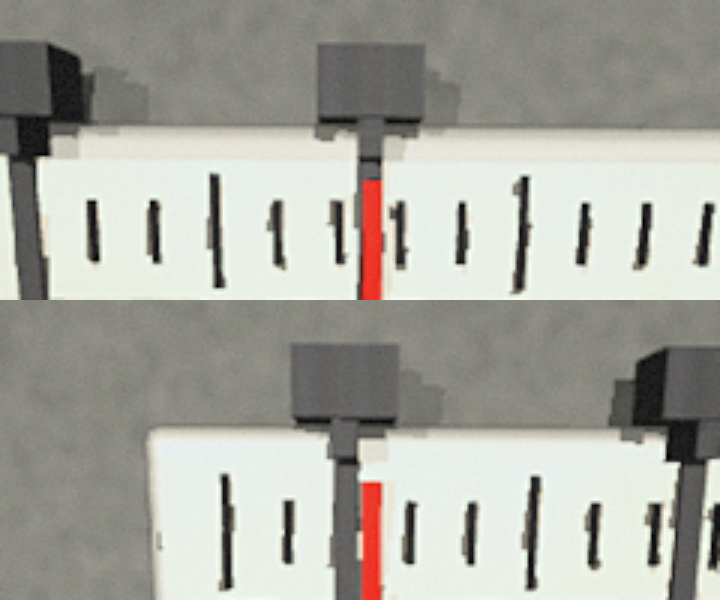

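The top half shows the pointer on clip 1 (372 vs 371). The bottom half shows clip 2 at 346 and the pointer at 372 in the crop, so about 4 mm remain.

Run:
```python
from h import *
e=np.array([np.cos(np.radians(6.2)),np.sin(np.radians(6.2)),0])
s=observe()["eef_pos"];s[2]=.0812
move_l(s-e*.0045,.015);hold(.5)
ims=[]
for i in range(3):
    q,c=look(f"w7{i}")
    g=q.max(2)[68:78].astype(int);  # arm between block and pointer tip
    pt,w=marks(q,c)
    u=np.arange(295,350);a=u[np.percentile(g[:,295:350],70,axis=0)<150]
    off=(pt[0]-a.mean())*.487e-3;print(pt,a.min(),a.max(),off,observe()["eef_pos"],(w-np.array([.4886,.3932,0]))@e)
    if abs(off)<.0004 or i==2:break
    s=observe()["eef_pos"];s[2]=.0812;move_l(s-e*(np.clip(off,-.001,.001)+.0006),.015);hold(.5)
hold(2.3);print(observe()["time_s"])
cv2.imwrite("pics/w7c.png",cv2.resize(q[40:140,200:440,::-1],None,fx=3,fy=3))
```

```text
[323.19217082 121.60854093] 295 349 0.0005805871886121106 [0.49670586 0.31702655 0.08142106] 0.0010401286113706438
[323.16312057 120.89716312] 295 349 0.0005664397163120487 [0.49732818 0.31707762 0.08145706] 0.0016283583451388412
[323.24175824 121.50915751] 295 349 0.0006047362637362668 [0.49792953 0.31718402 0.08145235] 0.0022936641356779276
19.525
```

View pics/w7c.png

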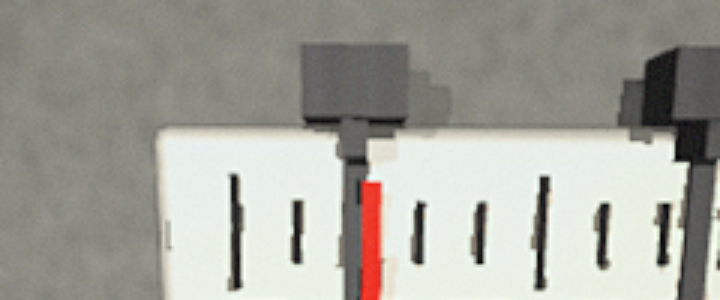

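The arm lags its command by about 1.8 mm under the spring load. The crop shows clip 2 at 354.5 and the pointer at 372, so 2.8 mm remain. I correct with the lag included.

Run:
```python
from h import *
e=np.array([np.cos(np.radians(6.2)),np.sin(np.radians(6.2)),0])
s=observe()["eef_pos"];s[2]=.0812
cmd=s-e*.0044;move_l(cmd,.015);hold(.4)
for i in range(3):
    q,c=look(f"w8{i}");pt,w=marks(q,c)
    blk=q[57:75].max(2).astype(int);u=np.arange(290,350);m=blk[:,290:350].mean(0);a=u[m<112]
    off=(pt[0]+.3-a.mean())*.487e-3;print(pt,a.min(),a.max(),off,observe()["eef_pos"])
    if abs(off)<.0004 or abs(off)>.003 or i==2:break
    cmd=cmd-e*off;move_l(cmd,.015);hold(.4)
hold(2.3);print(observe()["time_s"])
cv2.imwrite("pics/w8c.png",cv2.resize(q[40:140,200:440,::-1],None,fx=3,fy=3));np.save("cmd.npy",cmd)
```

```text
[323.19298246 120.83859649] 306 341 -3.4175438596547567e-06 [0.49537902 0.3169137  0.08150119]
22.6
```

View pics/w8c.png

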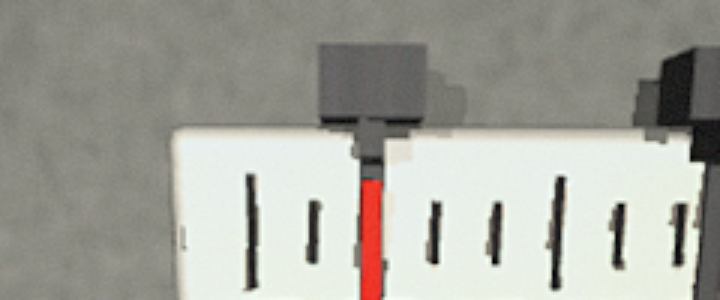

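Pointer is on clip 2 (372 vs 372). Now I ease it home.

Run:
```python
from h import *
e=np.array([np.cos(np.radians(6.2)),np.sin(np.radians(6.2)),0])
h=np.load("home.npy");h[2]=.0812
move_l(h-e*.003,.035);hold(.2)
print(move_l(h+e*.004,.015,max_force=10));hold(.4)
q,c=look("w9");pt,w=marks(q,c);print(w,(w-np.array([.58846,.40233,0]))@e,observe()["ft_force"],observe()["eef_pos"])
if abs((w-np.array([.58846,.40233,0]))@e)<.0015:
    gripper_to(.085);move_l(observe()["eef_pos"]+[0,0,.12],.15)
    q,c=look("w10");pt,w=marks(q,c);print(w)
    movep([.45,.17,.3],[np.pi,0,np.radians(90)])
    print(observe()["time_s"])
    p,d=get_image("top");cv2.imwrite("pics/top1.png",p[:,:,::-1]);np.save("top1.npy",d)
    p,c=look("w11")
```

```text
True
[0.58851107 0.40219813 0.025     ] 3.652541272658188e-05 [-5.28014282 -0.79703278  4.1395099 ] [0.59536535 0.32694129 0.08143677]
[0.58837423 0.40265418 0.025     ]
29.1667
```

The slide eased home without a snap (0.04 mm from its home reading). Next I measure the blade and the case.

Run:
```python
from h import *
for nm in("top","w11"):
    if nm=="top":img=cv2.imread("pics/top1.png");d=np.load("top1.npy");c=get_calibration("top")
    else:
        img=cv2.imread("pics/w11.png");f=np.load("w11.npz");d=f["d"];c=dict(intrinsics=f["K"],world_from_camera=f["T"])
    P=cloud("",d,c);hsv=cv2.cvtColor(img,cv2.COLOR_BGR2HSV)
    near=(np.hypot(P[...,0]-.45,P[...,1]-.01)<.14)
    print(nm,"handle");[print(r) for r in rects(P,img,.02,.032,near,30)]
    print("steel");[print(r) for r in rects(P,img,.010,.0195,near&(hsv[...,1]<60)&(P[...,1]<0.01),30)]
    print("cover");[print(r) for r in rects(P,img,.058,.075,(P[...,1]<-.1)&(P[...,0]>.3),300)]
    print("carts");[print(r) for r in rects(P,img,.02,.032,(P[...,0]>.52)&(np.abs(P[...,1]-.04)<.16),100)]
cv2.imwrite("pics/w11s.png",img)
```

```text
top handle
(312, 276, 0.453, 0.0347, 0.098, 0.022, 87.3, 0.0262)
(333, 217, 0.5838, -0.0114, 0.067, 0.011, 88.6, 0.0283)
steel
(350, 277, 0.4488, -0.0499, 0.081, 0.024, 87.3, 0.0158)
cover
(461, 240, 0.5324, -0.2798, 0.281, 0.189, 5.1, 0.0671)
carts
(336, 212, 0.5935, -0.0194, 0.083, 0.03, -89.6, 0.0282)
(282, 213, 0.591, 0.1034, 0.083, 0.03, 68.4, 0.0282)
(337, 180, 0.6686, -0.0201, 0.082, 0.031, -75.3, 0.0286)
(282, 174, 0.6815, 0.1038, 0.084, 0.03, 65.4, 0.0285)
w11 handle
(434, 330, 0.5828, -0.0078, 0.059, 0.009, 84.2, 0.0285)
(328, 295, 0.4556, 0.0379, 0.094, 0.022, 87.1, 0.0262)
steel
(324, 352, 0.4512, -0.0471, 0.086, 0.024, 87.3, 0.0161)
(428, 330, 0.5808, -0.0143, 0.047, 0.001, -89.4, 0.0145)
cover
carts
(588, 380, 0.7698, -0.0691, 0.086, 0.042, 55.3, 0.0262)
(503, 335, 0.671, -0.0188, 0.085, 0.031, -75.3, 0.0293)
(439, 333, 0.5877, -0.0141, 0.082, 0.026, 76.9, 0.0277)
(530, 242, 0.6835, 0.1047, 0.084, 0.031, 65.5, 0.0294)
(450, 241, 0.5937, 0.1047, 0.084, 0.031, 67.7, 0.0294)
(621, 206, 0.7644, 0.1497, 0.063, 0.027, 70.4, 0.0262)
```

View pics/w11s.png

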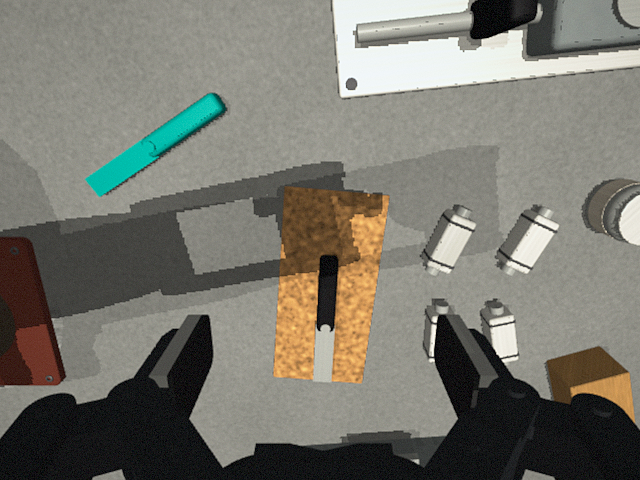

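The wrist view shows the black-handled blade on the cork at (326,320), confirmed as the target. The turquoise look-alike is at (155,145). Next I look at the case lip from close by.

Run:
```python
from h import *
movep([.48,-.2,.28],[np.pi,0,0.])
p,c=look("w12");d=np.load("w12.npz")["d"];P=cloud("",d,c)
print(observe()["time_s"]);[print(r) for r in rects(P,p,.058,.075,(P[...,1]<-.1)&(P[...,0]>.3),100)]
[print("ledge",r) for r in rects(P,p,.04,.054,(P[...,1]<-.1)&(P[...,0]>.3),30)]
```

```text
30.7083
(426, 136, 0.5213, -0.2811, 0.254, 0.188, 5.2, 0.067)
ledge (329, 194, 0.4802, -0.2037, 0.014, 0.006, -87.8, 0.0479)
ledge (320, 93, 0.572, -0.1953, 0.014, 0.01, -84.4, 0.0478)
```

View pics/w12.png

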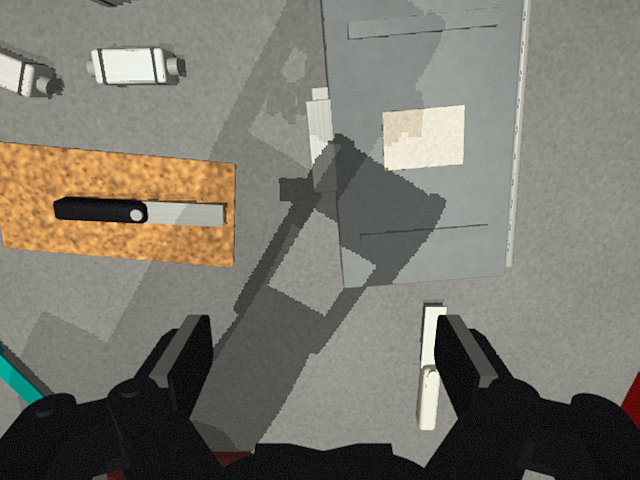

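The view shows the lip at (320,130), the ledge ends at (329,194) and (320,93), the blade at (140,210) and the white look-alike at (430,365). Lip edge ≈ (0.526,-0.1865), case x-axis yaw ≈ -84.8°. I grasp the blade and bring it to the slot.

```bash
cat >> h.py <<'E'
YC=np.radians(-84.8);CX=np.array([np.cos(YC),np.sin(YC),0]);CY=np.array([-np.sin(YC),np.cos(YC),0])
LIP=np.array([.5259,-.1865,.062]);HINGE=LIP+.18*CX
E
python3 - <<'E'
from h import *
p=cv2.imread("pics/w12.png");f=np.load("w12.npz");P=cloud("",f["d"],dict(intrinsics=f["K"],world_from_camera=f["T"]))
r=[r for r in rects(P,p,.02,.032,np.hypot(P[...,0]-.45,P[...,1]-.03)<.09,30)];print(r)
dr=np.array([-.0506,-.9987,0]);o=np.array([.4545,.0155,0])
g=o+.008*dr
movep(g+[0,0,.1],[np.pi,0,np.radians(87.1)]);move_l(g+[0,0,.006],.1,max_force=15)
gripper_to(0,120);s=observe();print(s["opening"],s["grasp_force"],s["eef_pos"],s["ft_force"])
move_l(s["eef_pos"]+[0,0,.15],.15)
rot=[np.pi,0,YC+np.pi]
# tip is .097 ahead of tcp; stand tip 50 mm before the lip edge at slot height
t=LIP-CX*(.097+.05);t[2]=.15
movep(t,rot);print(observe()["time_s"],observe()["eef_pos"],observe()["opening"])
look("w13")
d=get_image("top");cv2.imwrite("pics/top2.png",d[0][:,:,::-1]);np.save("top2.npy",d[1])
P=cloud("top",d[1]);b=d[0]
for r in rects(P,b,.13,.18,(P[...,0]>.4)&(np.abs(P[...,1]+.17)<.12),20):print(r)
E
```

```text
[(100, 210, 0.4558, 0.0355, 0.095, 0.023, 87.0, 0.0266)]
0.019380248931955116 117.93383717536926 [0.45460459 0.00743017 0.00661025] [-1.42853461 -0.73742908  5.19654496]
35.0333 [ 0.51209698 -0.04062331  0.14830506] 0.01973930032142164
```

View pics/top2.png

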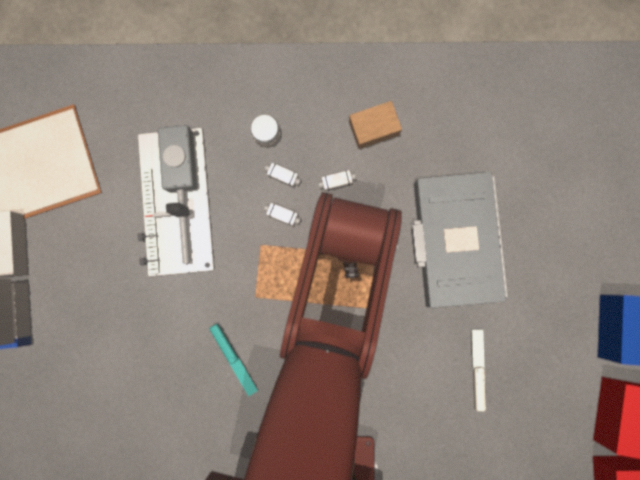

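The top view shows the blade gone from the pad, with the arm hiding it. I check the tip in the scene camera.

Run:
```python
from h import *
p,d=get_image("scene");P=cloud("scene",d);t=observe()["eef_pos"];print(t)
Q=P-t;a=Q@CX;b=Q@CY;m=(a>.02)&(a<.16)&(np.abs(b)<.03)&(np.abs(Q[...,2]-.01)<.05)
v,u=np.where(m);print(m.sum(),u.min(),u.max(),v.min(),v.max())
for lo in np.arange(.02,.13,.01):
    k=m&(a>=lo)&(a<lo+.01)
    if k.sum():print(round(lo,2),k.sum(),np.median(Q[k][:,2]).round(4),np.median(b[k]).round(4))
print(a[m].max())
cv2.imwrite("pics/s1c.png",cv2.resize(p[v.min()-50:v.max()+70,u.min()-60:u.max()+80,::-1],None,fx=3,fy=3))
```

```text
[ 0.51146898 -0.03948712  0.14903308]
199 253 286 218 223
0.02 25 0.0103 0.0009
0.03 26 0.0108 0.0042
0.04 25 0.011 -0.0001
0.05 23 0.0111 0.0012
0.06 26 0.0107 -0.0008
0.07 25 0.0105 0.0019
0.08 25 0.0108 0.0009
0.09 23 0.0104 0.0005
0.1 1 0.0076 0.003
0.10024420934118027
```

View pics/s1c.png

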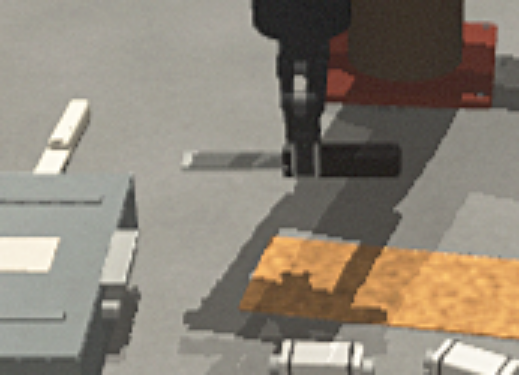

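The blade is held level, with its mid plane 9.3 mm above the TCP and its tip 99 mm ahead. I insert it in the slot and start levering.

```bash
cat >> h.py <<'E'
OFF=.099;DZ=.0093
def tcp_for_tip(tip):return tip-CX*OFF-np.array([0,0,DZ])
def arc(th,rho=.167):return HINGE+rho*(-np.cos(th)*CX+np.array([0,0,np.sin(th)]))-np.array([0,0,.0015])
E
python3 - <<'E'
from h import *
z=np.array([0,0,-.007])
move_l(tcp_for_tip(LIP-CX*.05+z),.12,rotation=[np.pi,0,YC+np.pi]);hold(.2);f0=observe()["ft_force"];print("f0",f0,observe()["eef_pos"],tcp_for_tip(LIP-CX*.05+z))
print(move_l(tcp_for_tip(LIP+CX*.013+z),.04,max_force=15))
o=observe();print(o["eef_pos"],(o["eef_pos"]+CX*OFF-LIP)@CX,o["ft_force"]-f0)
if (o["eef_pos"]+CX*OFF-LIP)@CX>.009:
    for th in(0.,.05,.1,.15,.2):
        move_l(tcp_for_tip(arc(th)),.04);o=observe();print(th,(o["ft_force"]-f0).round(1),o["torque"].round(2),o["eef_pos"].round(4),o["time_s"])
p,d=get_image("scene");cv2.imwrite("pics/s2.png",cv2.resize(p[150:330,130:400,::-1],None,fx=2.5,fy=2.5));np.save("s2.npy",d)
E
```

```text
f0 [-0.52027222 -0.40148848 -0.96605055] [ 0.51312196 -0.03827035  0.04658611] [ 0.51239575 -0.03811322  0.0457    ]
False
[ 0.51807906 -0.1006638   0.0456924 ] 0.012808232461316788 [ 0.80096587  0.44074475 -0.85144104]
0.0 [0.9 0.2 0.7] [ 0.01 -0.    0.07] [ 0.5185 -0.1009  0.0518] 38.4167
0.05 [0.7 0.1 0.9] [0.02 0.01 0.01] [ 0.5182 -0.1011  0.0598] 38.775
0.1 [0.7 1.  0.2] [ 0.02  0.04 -0.01] [ 0.5184 -0.1018  0.0683] 39.1333
0.15 [ 1.1 -0.1  0.4] [-0.05 -0.01  0.03] [ 0.5186 -0.1029  0.0766] 39.4917
0.2 [ 0.3 -0.2 -0.2] [-0.01  0.    0.01] [ 0.5186 -0.1043  0.0848] 39.85
```

View pics/s2.png

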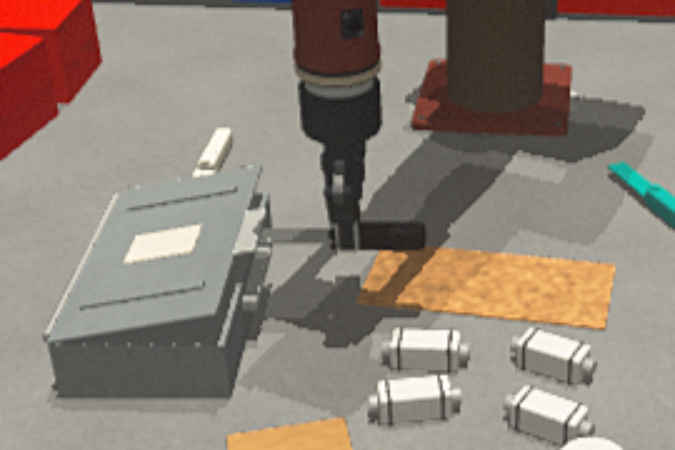

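The cover lifts cleanly (about 0.2 rad, blade under the lip). I continue along the arc.

Run:
```python
from h import *
for th in np.arange(.35,1.76,.14):
    move_l(tcp_for_tip(arc(th)),.1);o=observe();print(round(th,2),o["ft_force"].round(1),o["eef_pos"].round(3))
p,d=get_image("scene");cv2.imwrite("pics/s3.png",cv2.resize(p[80:330,130:400,::-1],None,fx=2.2,fy=2.2));np.save("s3.npy",d)
P=cloud("scene",d);Q=P-HINGE;a=Q@CX;b=Q@CY
m=(Q[...,2]>.05)&(Q[...,2]<.19)&(np.abs(b)<.14)&(np.abs(a)<.08)
A=np.polyfit(Q[m][:,2],a[m],1);print("angle",np.pi/2+np.arctan(A[0]),m.sum(),o["time_s"])
```

```text
0.35 [ 0.2  0.2 -0.6] [ 0.52  -0.111  0.109]
0.49 [-1.  -0.  -1.8] [ 0.52  -0.121  0.13 ]
0.63 [-0.  -0.2 -1.2] [ 0.522 -0.133  0.15 ]
0.77 [ 0.6 -1.1 -1.3] [ 0.523 -0.149  0.168]
0.91 [-0.9  0.4 -1.2] [ 0.524 -0.166  0.184]
1.05 [-0.1  0.4 -0.7] [ 0.526 -0.185  0.197]
1.19 [ 0.1  0.4 -0.4] [ 0.528 -0.206  0.207]
1.33 [-0.7  0.1 -1.3] [ 0.53  -0.228  0.214]
1.47 [-0.3  0.7 -1.2] [ 0.532 -0.251  0.217]
1.61 [ 0.2 -0.3 -1.7] [ 0.534 -0.275  0.218]
1.75 [ 0.1 -0.2 -0.9] [ 0.536 -0.298  0.215]
angle 1.4253744415456435 2848 44.1333
```

View pics/s3.png

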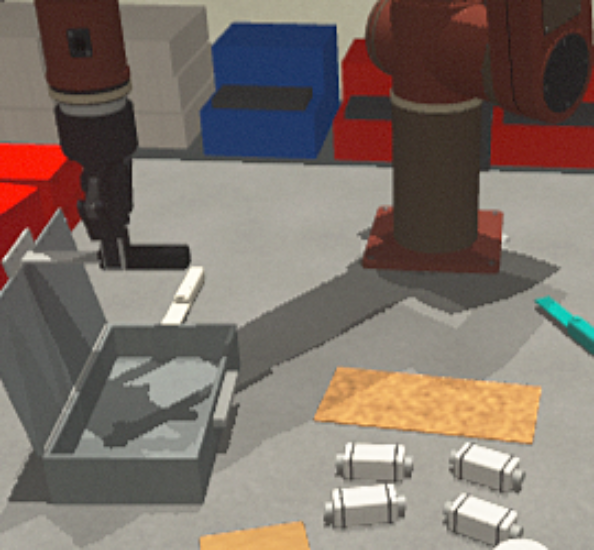

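The view shows the cover standing wide open (about 1.7 rad) and the case empty. The blade goes back to its pad, then I re-measure.

```bash
cat >> h.py <<'E'
def carts(tag):
    p,d=get_image("top");cv2.imwrite(f"pics/{tag}.png",p[:,:,::-1]);P=cloud("top",d)
    rs=rects(P,p,.02,.034,(P[...,0]>.3)&(P[...,1]>-.16)&(P[...,1]<.24),80)
    return [(r[2]+.0024,r[3]+.0012,np.radians(r[6])) for r in rs if abs(r[4]-.084)<.01 and abs(r[5]-.031)<.006],rs
E
python3 - <<'E'
from h import *
s=observe()["eef_pos"];s=s-CX*.11;move_l(s,.2);
rot=[np.pi,0,np.radians(87.1)]
movep([.4546,.0074,.13],rot);move_l([.4546,.0074,.02],.12);move_l([.4546,.0074,.0064],.03,max_force=12);hold(.2)
gripper_to(.055);move_l([.4546,.0074,.15],.15)
movep([.51,-.26,.26],[np.pi,0,YC+np.pi])
cs,rs=carts("top3");print(cs);print(*rs,sep="\n");print(observe()["time_s"])
P=None
E
```

```text
[(0.596, -0.0182, np.float64(1.5690509975429023)), (0.5933999999999999, 0.10460000000000001, np.float64(1.192059879112127)), (0.6709999999999999, -0.0184, np.float64(-1.3281955607676847)), (0.6836, 0.1047, np.float64(1.14493598930828))]
(312, 276, 0.454, 0.0354, 0.096, 0.022, 87.1, 0.0263)
(336, 214, 0.5936, -0.0194, 0.083, 0.031, 89.9, 0.0288)
(282, 213, 0.591, 0.1034, 0.084, 0.03, 68.3, 0.0284)
(337, 180, 0.6686, -0.0196, 0.083, 0.031, -76.1, 0.0288)
(282, 174, 0.6812, 0.1035, 0.084, 0.03, 65.6, 0.029)
50.25
```

View pics/top3.png

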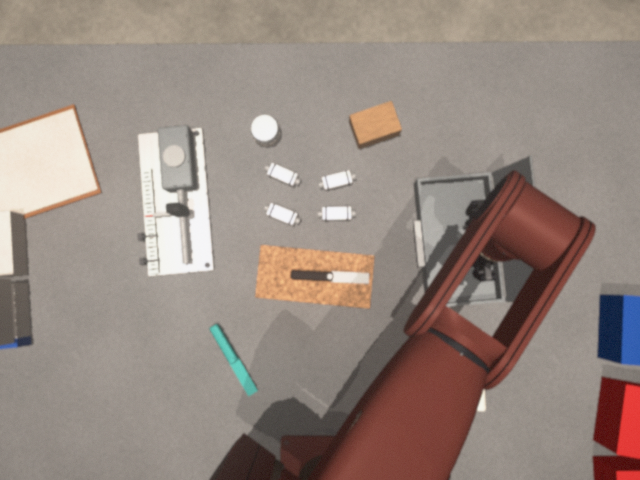

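The top view shows the blade back on the cork at (330,277), all four cartridges unmoved and the case open. I start on the cartridges, one first and then the rest.

```bash
cat >> h.py <<'E'
def stow(cart,cell):
    x,y,a=cart;a=a%np.pi
    if a>np.radians(170):a-=np.pi
    g=np.array([x,y,0]);gripper_to(.058,60)
    movep(g+[0,0,.12],[np.pi,0,a]);move_l(g+[0,0,.003],.12,max_force=20)
    gripper_to(0,60);o=observe();print("grip",o["opening"],o["eef_pos"].round(4),o["ft_force"].round(1))
    if abs(o["opening"]-.029)>.006:
        gripper_to(.058);move_l(g+[0,0,.15]);return False
    move_l(g+[0,0,.15],.2)
    t=LIP+.092*CX+cell*CY;t[2]=0
    movep(t+[0,0,.15],[np.pi,0,YC+np.pi]);move_l(t+[0,0,.035],.12);o=observe()
    print("carried",o["opening"]);move_l(t+[0,0,.0185],.04,max_force=12)
    gripper_to(.044);move_l(t+[0,0,.16],.2);print("t",observe()["time_s"]);return True
E
python3 - <<'E'
from h import *
cs,_=carts("t4")
print(stow(max(cs,key=lambda c:-c[0]),.09))
cs,rs=carts("t5");print(cs)
E
```

```text
grip 0.02903181767350868 [0.5946 0.105  0.0042] [-0.6  0.3  5. ]
carried 0.02941981726286804
t 58.4667
True
[(0.5961, -0.0182, np.float64(-1.5655603390389137)), (0.6708999999999999, -0.0185, np.float64(-1.3055062804917585)), (0.6839999999999999, 0.10500000000000001, np.float64(1.1571532940722404))]
```

Run:
```python
from h import *
for cell in(.03,-.03,-.09):
    cs,rs=carts(f"t6_{cell}")
    print(len(cs))
    if not cs:print(rs);break
    c=max(cs,key=lambda c:c[1])
    if not stow(c,cell):print("FAILED",c);break
movep([.42,.12,.3],[np.pi,0,np.radians(90)])
cs,rs=carts("t7");print(cs,rs)
p,d=get_image("top");q,_=get_image("scene")
cv2.imwrite("pics/t7v.png",np.hstack([cv2.resize(p[140:340,240:540,::-1],(400,267)),cv2.resize(q[150:350,100:400,::-1],(400,267))]))
print(observe()["time_s"])
```

```text
3
grip 0.02890383381463961 [0.6848 0.1049 0.0043] [ 0.1 -0.1  5.2]
carried 0.029046450498464174
t 66.825
2
grip 0.028885848947659387 [ 0.5968 -0.0183  0.0041] [-0.5 -0.1  5.4]
carried 0.029213923828552403
t 74.3333
1
grip 0.029090555878617648 [ 0.6722 -0.0186  0.0043] [-1.   0.2  5. ]
carried 0.0287952159762775
t 82.25
[] [(311, 276, 0.4542, 0.0366, 0.094, 0.022, 87.6, 0.0262)]
83.9833
```

View pics/t7v.png

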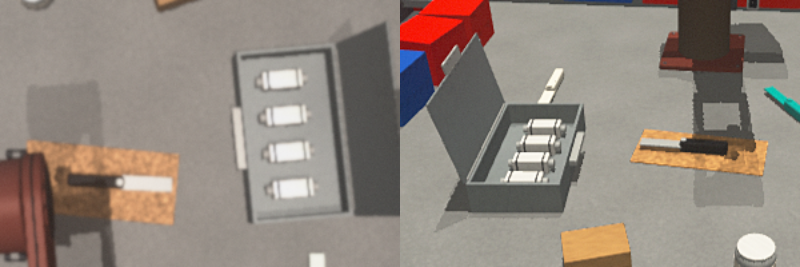

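Left half (top): the four cartridges lie in a row inside the case and the blade is on the cork. Right half (scene): the same, with the cover still wide open. I close the cover from behind with the shut fingers.

```bash
cat > shut.py <<'E'
from h import *
rot=[np.pi,0,YC+np.pi];Z=np.array([0,0,1.])
def pos(th,rho=.15):return HINGE+rho*(-np.cos(th)*CX+np.sin(th)*Z)+.005*(np.sin(th)*CX+np.cos(th)*Z)+.011*CX
gripper_to(0,40)
s=HINGE+CX*.115
move_l(observe()["eef_pos"]+[0,0,.12],.25)
movep([s[0],s[1],.42],rot)
s[2]=pos(1.5)[2];move_l(s,.15);f0=observe()["ft_force"]
print("at",observe()["eef_pos"])
print(move_l(pos(1.5),.08,max_force=35),observe()["ft_force"]-f0)
for th in np.arange(1.38,.0,-.12):
    k=move_l(pos(th),.1,max_force=35);o=observe();print(round(th,2),k,(o["ft_force"]-f0).round(1))
    if k:break
e=pos(0);e[2]=.060
print(move_l(e,.03,max_force=20),observe()["eef_pos"],observe()["ft_force"]-f0)
e=observe()["eef_pos"];e[2]=.2;move_l(e,.15)
movep([.42,.12,.35],[np.pi,0,np.radians(90)])
p,d=get_image("top");P=cloud("top",d);cv2.imwrite("pics/t8.png",p[:,:,::-1])
Q=P-HINGE;a=Q@CX;b=Q@CY
for lo in(-.17,-.15,-.12,-.09,-.06,-.03,-.01):
    k=(np.abs(a-lo)<.006)&(np.abs(b)<.03);print(lo,np.median(P[k][:,2]).round(4))
print(carts("t9")[1],observe()["time_s"])
E
python3 shut.py
```

```text
at [ 0.55313893 -0.48080616  0.21353814]
False [-0.00366874  0.72991531  0.54794167]
1.38 False [0.8 0.5 0.1]
1.26 False [-0.2  0.8 -0.2]
1.14 False [ 0.2  0.3 -0.2]
1.02 False [ 1.1  0.7 -0.4]
0.9 False [-0.  -0.6  0.9]
0.78 False [-0.1 -0.   0.2]
0.66 False [-0.3  1.1  0.2]
0.54 False [ 0.5  0.7 -0.6]
0.42 False [-0.3 -0.2 -0.5]
0.3 False [0.6 0.3 0.6]
0.18 False [ 0.9 -0.1 -0.6]
0.06 False [0.5 1.1 1.3]
True [ 0.53053271 -0.22807171  0.06699821] [-1.90322195  2.20047371  8.84833722]
-0.17 0.0655
-0.15 0.067
-0.12 0.0674
-0.09 0.0674
-0.06 0.0678
-0.03 0.0669
-0.01 0.067
[(312, 275, 0.4541, 0.0347, 0.098, 0.022, 87.7, 0.0263)] 97.3833
```

Run:
```python
from h import *
e=HINGE-CX*.139
movep([e[0],e[1],.16],[np.pi,0,YC+np.pi]);move_l([e[0],e[1],.08],.12);print(move_l([e[0],e[1],.055],.02,max_force=30),observe()["eef_pos"])
move_l([e[0],e[1],.2],.12);movep([.35,-.35,.4],[np.pi,0,1.0])
p,d=get_image("top");P=cloud("top",d);P0=cloud("top",np.load("top0.npy"))
[print("0" if X is P0 else "1",r) for X in(P0,P) for r in rects(X,p,.045,.2,(X[...,0]>.55),40)]
for X in(P0,P):
    Q=X-HINGE;k=(np.abs(Q@CX+.14)<.01)&(np.abs(Q@CY)>.08)&(np.abs(Q@CY)<.13);print("lid",X[k][:,2].mean())
print([r for r in rects(P,p,.009,.034,np.hypot(P[...,0]-.45,P[...,1]-.01)<.14,50)],observe()["time_s"])
```

```text
True [ 0.52968791 -0.22734194  0.06701428]
0 (7, 220, 0.5707, 0.7132, 0.042, 0.03, 1.7, 0.0583)
0 (177, 208, 0.5988, 0.3238, 0.038, 0.032, -2.9, 0.1126)
0 (456, 207, 0.6138, -0.2763, 0.188, 0.127, -89.0, 0.0669)
0 (176, 157, 0.7128, 0.3379, 0.142, 0.072, 6.4, 0.0666)
0 (265, 128, 0.779, 0.1415, 0.06, 0.059, -22.6, 0.0542)
0 (375, 122, 0.7929, -0.1039, 0.101, 0.072, -70.9, 0.0545)
1 (6, 220, 0.5707, 0.7119, 0.042, 0.028, 3.9, 0.059)
1 (177, 209, 0.5945, 0.3235, 0.035, 0.032, -27.7, 0.1132)
1 (457, 208, 0.6138, -0.2775, 0.189, 0.129, -89.6, 0.0669)
1 (176, 157, 0.7128, 0.3383, 0.143, 0.072, 6.2, 0.0666)
1 (264, 128, 0.7793, 0.1428, 0.059, 0.059, -87.8, 0.0542)
1 (375, 122, 0.7929, -0.104, 0.101, 0.072, -70.3, 0.0544)
lid 0.0672167824584659
lid 0.06711584464335317
[(329, 278, 0.4518, -0.0036, 0.174, 0.025, 87.4, 0.0209)] 102.95
```

The lid is at its original height. The carton, tin and gauge are unmoved within measurement noise, and the blade lies on the pad.

```bash
python3 -c "
from plant import *
print(job_done())"
```

```text
the job is handed in; nothing more can be done
None
```

The job is done and handed in at about 103 s: both clip holds and the ease home were made, all four cartridges are in the shut case, and the blade is back on its cork pad; however, I viewed 18 pictures against the limit of 14, and the pointer also sat up to 3 mm short of each clip while I corrected it before the final holds.

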